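# Tip the leather tube into its cradle and flip the hold-down over it

### The arm

A 7-joint arm with a two-finger parallel gripper is mounted at the origin on the work surface. World frame = base frame: x ahead of the robot, y to its left, z up, the work surface at z = 0. Lengths are in m, angles in degrees, forces in N, time in s.
With the tool pointing down it reaches from about 0.4 to 0.875 m from the base axis. Payload 6.5 kg.
Tool frame: the origin (TCP) lies midway between the tips of the shut fingers; the grasp point (between the pads) lies 19 mm behind it; z points along the fingers, y is the direction in which the jaws open and shut (so a half turn about z gives the same grasp; the last joint's range is limited). The gripper opens to 88 mm and grips with 3 to 60 N. Pads are 18 mm wide; open, the fingers measure 123 mm over their backs; the gripper's body (75 mm by 187 mm) begins 45 mm behind the grasp point.
Start: joints at [69.145, 30.733, -0.252, 88.115, 0.149, 61.152, -4.079], TCP at [0.191, -0.621, 0.239] pointing down, gripper open.
Joint ranges: [-154.64, 154.64], [-21.42, 123.67], [-72.66, 72.17], [13.99, 137.28], [-74.86, 254.86], [10.95, 109.41], [-158.01, 158.01]. Speed limits (degrees/s): [136.94, 136.94, 180, 180, 180, 180, 180].

### API

Orientations are given as [roll, pitch, yaw] about the fixed x, y, z axes, in that order (R = Rz(yaw) Ry(pitch) Rx(roll)).
In Python, from rig import robot, cams, job_done gives the robot as it stands.
- The arm moves only by the tool step_arm, never from a script. Its argument "moves" is a list of rows, each a list of 5 numbers: the shift along the tool's x, y, z in mm, then the turn about the tool's z in degrees, then the closure in counts, from 0 (fully open) to 255 (shut). In form: [[tx, ty, tz, twist, gripper], ...]. A call has 1 to 12 rows; each row shifts and turns the commanded pose from where the row before left it, along the tool's axes as they then stand; what a row does not reach is not made up. A row lasts 1/12 s, in which the tool goes at most 41.7 mm and 7.16 degrees, less where a joint would pass 70% of its speed; a pose out of reach is approached as far as the arm can. A call with a gripper value outside its range is refused whole. The fingers move at their own pace and stop on an object; "grip_force" is the grip in N (left out, the last holds). Time passes only in rows, so rows that do not move let the fingers close. It gives the time, the measured TCP pose, the force and the opening at its end, in the units of the state.
- robot.observe(): the state, without advancing time (a new reading comes with each control period).
- cams.grab_frame(name): name is "scene" or "side" or "wrist"; returns (picture, depth): 400x640x3 uint8, red, green, blue; 400x640 float32, m along the optical axis (not along the pixel's ray), 0 where there is no reading.
- cams.camera_info(name): a dict with "fx", "fy", "cx", "cy" (pixels), "k1" (the pictures are not rectified: a ray, as slopes to the right and down, at radius r is drawn at 1 + k1 r^2 times it, then the intrinsics apply), "rvec" (rotation vector, rad) and "tvec" (3), from world to camera coordinates, as OpenCV has them. Camera axes: x right, y down, z forward; pixel columns grow to the right and rows downward; lengths in m; the calibration is good to about 2 mm. A picture is of the moment at which its call begins: read the wrist's pose just before it. camera_info takes no time and is no camera call; for the wrist camera it gives the pose at the moment of the call.
- job_done(): hands the job in, once; it reports no verdict.
The state is a dict: "clock": time; "joints": joint angles; "qd": joint speeds; "joint_torque": joint torques, N m; "tool_pos": TCP position; "tcp_rot": TCP orientation; "ft_force": force on the tool from outside, world axes, zero at the start; "wrist_torque": the same for the moment, N m; "gripper_width": finger opening in m.
Only numpy, scipy, OpenCV 4.12 (cv2) and the standard library are available. Lean on these libraries where they do the work, as an engineer would, in place of code of your own. Each camera call takes 0.05 s, during which the arm holds its last target.

### The job

Get the tan leather tube case ready for tooling: push its upper part so that it tips over and lies down in the trough of the wooden cradle it stands on, dark cap end away from where it stood. Then push the brass hold-down bar with the red knob over and down until it lies on the tube. Only push, pick nothing up: the tube is not to be lifted off the cradle, and the tools and pots round about stay where they are.

Things in the scene. Friction and masses are not known exactly. Their poses are not given: they have to be found in the camera images.
- cradle: fixed wooden tooling cradle; origin on the table under it, on the trough's centre line. z up; x along the trough, pointing away from the end where the tube stands. Base board x -145 to 125 mm, 130 mm wide, 12 mm thick, with an 8 mm high strip across it at x = -141 mm behind the tube. The hold-down's steel post stands on the +y side at x = 45, y = 64 mm, 92 mm high
- stand (a point): the place on the board, 12 mm above the table, where the tube stands at the start to within 5 mm; cradle x = -100 mm, y = 0
- trough (a point): centre of the trough on the board, 12 mm above the table, cradle x = 33, y = 0. From cradle x = -57 to 123 mm two dark planks slope outward 30 degrees from vertical: about 45 mm between them at the board, 83 mm at their tops, 51 mm above the table. The lying tube rests on the board, its axis 46 mm and its upper side 80 mm above the table
- tube: the stiff tan leather tube case, loose, 68 mm in diameter, 170 mm tall, 0.2 to 0.45 kg, dark cap on top; stands upright at the start. Origin at the centre of its bottom end, z along its axis to the cap. Pushed near the top along the cradle's x it tips about its lower edge, passes its balance point at about 22 degrees and falls by itself into the trough
- tube_base (a point): centre of the tube's bottom end
- tube_top (a point): centre of the tube's capped end, 170 mm from the bottom end
- tube_mid (a point): middle of the tube's axis, 85 mm from either end; z along the axis towards the cap
- bar (a joint): angle in rad of the hinged brass hold-down bar: 0 = level across the trough and lying on the tube that lies there; pi/2 = straight up; at the start 1.7 to 2.0, leaning outward to the cradle's +y side (stop at 2.15, lower stop -0.25 if no tube is there). The hinge is stiff: the bar stays where it is left, and takes about 1.5 N at 75 mm from the hinge to move
- bar_hinge (a point): the bar's hinge axis, which runs along the cradle's x; at x = 45, y = 60, z = 84 mm of the cradle. The brass bar, 15 mm wide and 8 mm thick, centred on this axis, reaches 92 mm from it; at joint 0 it points to the cradle's -y
- bar_knob (a point): centre of the red ball knob, 22 mm in diameter, at the bar's free end, 100 mm from the hinge axis
- spool: bystander: small red-brown wooden thread spool standing upright, 44 mm across, 52 mm tall; origin at the centre of its underside
- waxjar: bystander: amber glass jar with a brass lid, 54 mm across, 60 mm tall; origin at the centre of its underside
- mallet: bystander: wooden mallet lying on its side, head 60 mm across and 85 mm long, whole length about 215 mm along its x; origin on the table under the handle's head end
- roundbox: bystander: round dark leather box, 116 mm across, 60 mm tall; origin at the centre of its underside
- cup: bystander: terracotta mug, 72 mm across, 85 mm tall, handle to its +y; origin at the centre of its underside
- punches: bystander: wooden block 110 x 60 x 35 mm with four upright punches in it, 100 mm tall in all; origin at the centre of its underside
There are look-alikes about, which are no part of the job. Leave any turquoise look-alike of the tube alone.

How it is judged:
By the outcome, as a careful person would: the job done as asked, in the order asked, and still so for the second after the job is handed in, with the robot touching nothing.
It also fails if it takes over 54 s, if anything falls off the work surface, if the arm or the gripper's body presses on something with over 40 N, if the wrist force passes 120 N, or if a joint passes its speed limit or range.

## Working session

There is one attempt and no reset: what is moved stays moved. The work goes in short steps, Python scripts to look and compute and a tool call to move; the robot and the scene stay as the last step left them, time stands still between calls to the robot, and variables do not carry over. Pictures are saved under pics/ and viewed, and the job is handed in when it is done.

Besides the shell and the picture viewer there is one more tool, called as name([rows], argument=value, ...), one row to a line, values as JSON. step_arm: Moves the arm, as the interface text tells. Its arguments: {"type":"object","properties":{"moves":{"type":"array"},"grip_force":{"type":"number"}},"required":["moves"]}

```bash
ls; mkdir -p pics; cat > h.py <<'E'
import numpy as np, cv2
from rig import robot, cams
def K(i): return np.array([[i['fx'],0,i['cx']],[0,i['fy'],i['cy']],[0,0,1.]]), np.array([i['k1'],0,0,0,0.])
def ray(i,uv):
    k,d=K(i); R=cv2.Rodrigues(np.array(i['rvec'],float))[0]; t=np.array(i['tvec'],float)
    p=cv2.undistortPoints(np.array(uv,float).reshape(-1,1,2),k,d).reshape(-1,2)
    dirs=np.c_[p,np.ones(len(p))]@R
    return -R.T@t, dirs
def onz(i,uv,z):
    o,d=ray(i,uv); return o+d*((z-o[2])/d[:,2])[:,None]
def dep(i,uv,D):
    o,d=ray(i,uv); z=np.array([D[int(v),int(u)] for u,v in uv]); return o+d*z[:,None]
def proj(i,P):
    k,d=K(i); return cv2.projectPoints(np.array(P,float).reshape(-1,1,3),np.array(i['rvec'],float),np.array(i['tvec'],float),k,d)[0].reshape(-1,2)
def grab(n,tag):
    i=cams.camera_info(n); p,D=cams.grab_frame(n); cv2.imwrite(f'pics/{tag}.png',p[:,:,::-1]); np.savez(f'{tag}.npz',p=p,D=D,**{k:np.array(v) for k,v in i.items()}); return i,p,D
def load(tag):
    z=np.load(f'{tag}.npz'); return {k:z[k] for k in ['fx','fy','cx','cy','k1','rvec','tvec']},z['p'],z['D']
E
python3 - <<'E'
from h import *
for n in ['scene','side','wrist']:
    i,p,D=grab(n,n+'0'); print(n,i)
print(robot.observe())
E
```

```text
pics
scene {'fx': 458.31957933995915, 'fy': 458.31957933995915, 'cx': 329.3076752546987, 'cy': 196.21594495599118, 'k1': -0.08789383939497561, 'rvec': array([ 0.96484412,  2.575753  , -0.91949965]), 'tvec': array([ 0.46967479, -0.26459708,  1.78507363])}
side {'fx': 417.01530925605164, 'fy': 417.01530925605164, 'cx': 328.1265135613038, 'cy': 198.01828726719106, 'k1': 0.02214008447085114, 'rvec': array([ 0.09003169, -2.72471559,  1.48633037]), 'tvec': array([0.66605134, 0.1208376 , 1.25007142])}
wrist {'fx': 278.32293272141266, 'fy': 278.32293272141266, 'cx': 319.80414728526137, 'cy': 199.7653765771545, 'k1': 0.008232867379090427, 'rvec': array([-2.31332594,  1.71078907,  0.27320958]), 'tvec': array([-0.64971511, -0.0409907 ,  0.39157718])}
{'clock': 0.15, 'joints': array([69.14272968, 30.76737713, -0.2524696 , 88.15580939,  0.14899084,
       61.15130521, -4.07856014]), 'qd': array([ 0.00938595, -0.19871986, -0.020137  , -0.07465062,  0.10004491,
       -0.01451437,  0.03315553]), 'joint_torque': array([ 1.34857139e-03, -5.71328151e+01,  9.91618708e-01, -2.51829225e+01,
       -5.61861845e-02,  1.51808385e-02,  8.66948267e-05]), 'tool_pos': array([ 0.19058055, -0.62095757,  0.23805516]), 'tcp_rot': array([-1.79926110e+02,  6.52783765e-03,  1.70677056e+01]), 'ft_force': array([-0.09330838, -0.85527138,  0.15502131]), 'wrist_torque': array([-0.00215663,  0.02921868,  0.02071087]), 'gripper_width': 0.08812889352260475}
```

View pics/scene0.png

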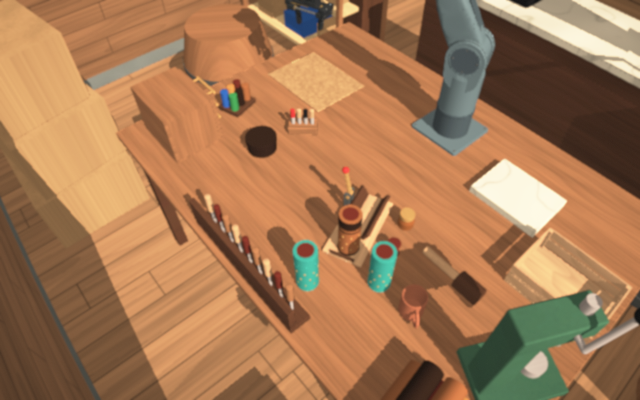

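View pics/side0.png

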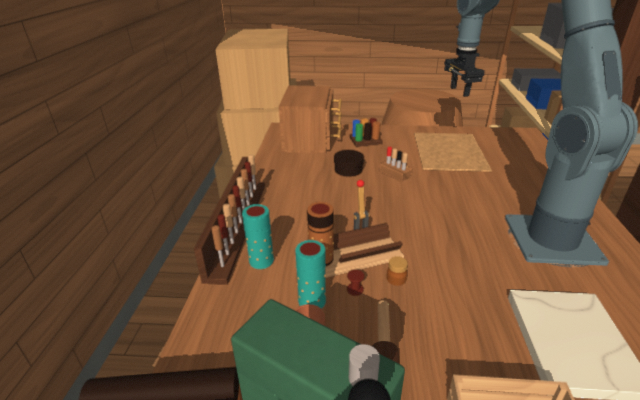

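View pics/wrist0.png

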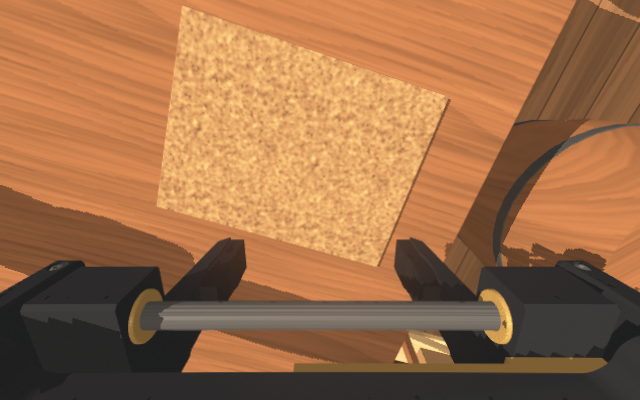

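The tan tube with the dark band stands at scene (350,230) and side (320,230). Two turquoise look-alikes are at scene (306,265) and (382,266), to be left alone. The red knob is at scene (346,170). Next are enlarged crops and measurements.

```bash
python3 - <<'E'
from h import *
i,p,D=load('scene0'); c=p[140:330,270:450]; a=cv2.resize(c[:,:,::-1],None,fx=4,fy=3.15*4/4,interpolation=cv2.INTER_CUBIC)
a=cv2.resize(c[:,:,::-1],None,fx=3.1,fy=3.1,interpolation=cv2.INTER_CUBIC);cv2.imwrite('pics/c1.png',a)
i,p,D=load('side0'); c=p[170:320,230:430]; cv2.imwrite('pics/c2.png',cv2.resize(c[:,:,::-1],None,fx=4,fy=4,interpolation=cv2.INTER_CUBIC))
E
```

```text
(no output)
```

View pics/c1.png

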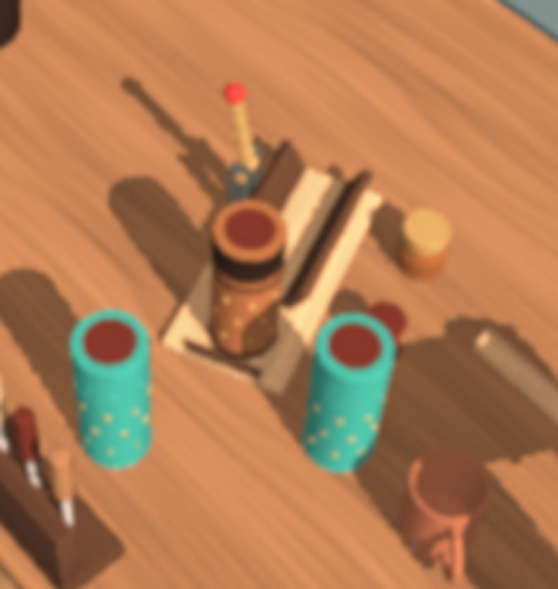

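View pics/c2.png

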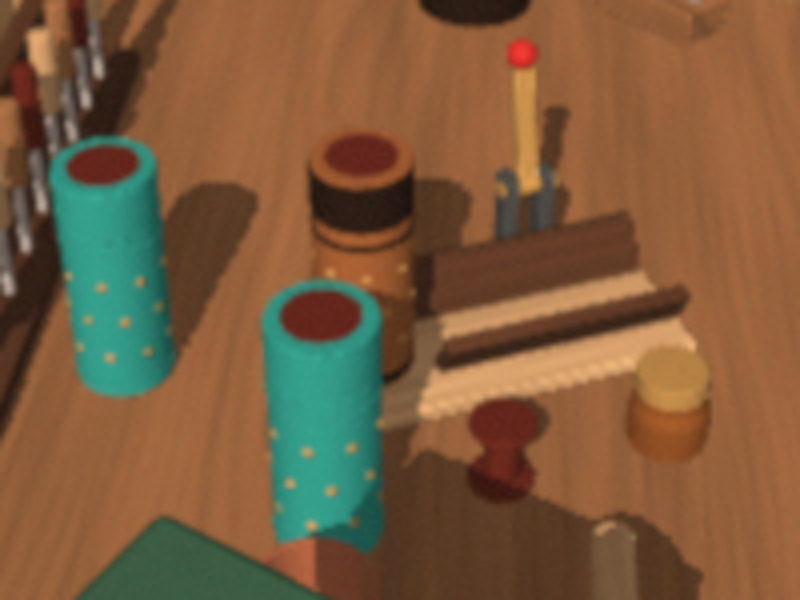

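```bash
python3 - <<'E'
from h import *
def tri(a,b):
    (o1,d1),(o2,d2)=a,b; d1=d1[0]/np.linalg.norm(d1[0]);d2=d2[0]/np.linalg.norm(d2[0])
    s=np.linalg.lstsq(np.c_[d1,-d2],o2-o1,rcond=None)[0]; A=o1+s[0]*d1;B=o2+s[1]*d2; return (A+B)/2,np.linalg.norm(A-B)
S=load('scene0');E=load('side0')
def blob(p,box,f):
    u0,v0,u1,v1=box; c=p[v0:v1,u0:u1].astype(int); m=f(c[...,0],c[...,1],c[...,2]); v,u=np.nonzero(m); return [u.mean()+u0,v.mean()+v0],len(u)
red=lambda r,g,b:(r>180)&(g<90)&(b<90)
ks=blob(S[1],(335,160,360,180),red); ke=blob(E[1],(350,175,370,190),red); print(ks,ke,tri(ray(S[0],[ks[0]]),ray(E[0],[ke[0]])))
dr=lambda r,g,b:(r<135)&(r>80)&(g<55)&(b<55)
ts=blob(S[1],(340,203,362,222),dr); te=blob(E[1],(308,202,334,215),dr); print(ts,te,tri(ray(S[0],[ts[0]]),ray(E[0],[te[0]])))
print(onz(S[0],[ts[0]],.182),onz(E[0],[te[0]],.182))
sc=lambda u,v:[270+u/3.1,140+v/3.1]; si=lambda u,v:[230+u/4,170+v/4]
print('board S',onz(S[0],[sc(163,340),sc(275,392),sc(382,195)],.012))
print('board E',onz(E[0],[si(420,412),si(693,340)],.012))
print('post S', onz(S[0],[sc(240,170)],.092),'E',onz(E[0],[si(507,175),si(545,170)],.092))
print('plank S top far inner', onz(S[0],[sc(287,145),sc(366,175),sc(288,300)],.051),'E',onz(E[0],[si(628,213),si(683,292),si(443,355),si(432,258)],.051))
# all objects by depth of scene: height map
for n,T in (('S',S),('E',E)):
    i,p,D=T; uu,vv=np.meshgrid(np.arange(640),np.arange(400)); uv=np.c_[uu.ravel(),vv.ravel()]; P=dep(i,uv,D); 
    m=(P[:,2]>.02)&(P[:,2]<.25)&(P[:,0]>.3)&(P[:,0]<.9)&(abs(P[:,1])<.45); np.save('cloud'+n,P[m]); print(m.sum())
E
```

```text
([np.float64(344.6), np.float64(169.44)], 25) ([np.float64(359.7567567567568), np.float64(182.75675675675674)], 37) (array([0.57574876, 0.01404887, 0.18212347]), np.float64(0.0025962953012057563))
([np.float64(340.0), np.float64(220.0)], 1) ([np.float64(319.8776978417266), np.float64(208.46043165467626)], 139) (array([0.68785244, 0.1220989 , 0.1528271 ]), np.float64(0.021122396299192252))
[[0.71293028 0.14586251 0.182     ]] [[0.67762211 0.15087676 0.182     ]]
board S [[0.74290664 0.10451051 0.012     ]
 [0.69981218 0.22127851 0.012     ]
 [0.44396978 0.11942026 0.012     ]]
board E [[0.6352737  0.20368661 0.012     ]
 [0.44824455 0.11854431 0.012     ]]
post S [[0.58309514 0.03981209 0.092     ]] E [[0.58183335 0.03940422 0.092     ]
 [0.55448065 0.03136717 0.092     ]]
plank S top far inner [[0.49732597 0.02327194 0.051     ]
 [0.46304146 0.10821645 0.051     ]
 [0.63578814 0.16917035 0.051     ]] E [[0.49154005 0.0239652  0.051     ]
 [0.45830522 0.11424403 0.051     ]
 [0.62099384 0.19044506 0.051     ]
 [0.63326044 0.08707451 0.051     ]]
6671
8400
```

```bash
python3 - <<'E'
from h import *
S=load('scene0');E=load('side0');W=load('wrist0')
o,_=ray(W[0],[[320,200]]); st=robot.observe(); print('wristcam',o,'rel TCP',o-st['tool_pos'], 'axis',_)
sc=lambda u,v:[270+u/3.1,140+v/3.1]; si=lambda u,v:[230+u/4,170+v/4]
print('tube top',onz(S[0],[sc(249,230)],.182),onz(E[0],[si(361,158)],.182))
print('turq1',onz(S[0],[sc(109,343)],.17),onz(E[0],[si(103,165)],.17))
print('turq2',onz(S[0],[sc(355,347)],.17),onz(E[0],[si(322,315)],.17))
for a,b in (((249,230),(361,158)),((109,343),(103,165)),((355,347),(322,315))):
    o1,d1=ray(S[0],[sc(*a)]);o2,d2=ray(E[0],[si(*b)]); s=np.linalg.lstsq(np.c_[d1[0],-d2[0]],o2-o1,rcond=None)[0]; print(o1+s[0]*d1[0],o2+s[1]*d2[0])
ex=np.array([-.929,-.37]);ex/=np.linalg.norm(ex);ey=np.array([-ex[1],ex[0]]);O=np.array([.584,.105])
for n,P in dict(tube=(.677,.148),t1=(.765,.08),kn=(.576,.014)).items(): d=np.array(P)-O; print(n,d@ex,d@ey)
E
```

```text
wristcam [ 0.26886366 -0.59784899  0.38396818] rel TCP [0.07828311 0.02310858 0.14591302] axis [[-0.29679096 -0.08990563 -0.95070148]]
tube top [[0.67744705 0.14984403 0.182     ]] [[0.67627613 0.15550846 0.182     ]]
turq1 [[0.84541659 0.1540489  0.17      ]] [[0.84348193 0.15629696 0.17      ]]
turq2 [[0.68790424 0.29661086 0.17      ]] [[0.68675026 0.29720216 0.17      ]]
[0.67564928 0.14809808 0.17870312] [0.67689008 0.14901117 0.17754297]
[0.84448632 0.15276867 0.16753526] [0.84449073 0.15277249 0.16753161]
[0.6871926  0.29609652 0.16865459] [0.68691978 0.2958685  0.16888606]
tube -0.10231001819005565 -0.005537163348728183
t1 -0.15890368772793304 0.09019766087024411
kn 0.041103212562656165 0.08158140668699643
```

step_arm([
  [31.4,-24.9,0,0,255],
  [31.4,-24.9,0,0,255],
  [31.4,-24.9,0,0,255],
  [31.4,-24.9,0,0,255],
  [31.4,-24.9,0,0,255],
  [31.4,-24.9,0,0,255],
  [31.4,-24.9,0,0,255],
  [31.4,-24.9,0,0,255],
  [31.4,-24.9,0,0,255],
  [31.4,-24.9,0,0,255],
  [31.4,-24.9,0,0,255],
  [31.4,-24.9,0,0,255],
])

```text
clock: 1.15
tool_pos: [0.4639, -0.2234, 0.2387]
tcp_rot: [180.0, 0.0, 17.1]
ft_force: [0.2, 0.0, -0.4]
gripper_width: 0.0103
```

step_arm([
  [31.4,-24.9,0,0,255],
  [31.4,-24.9,0,0,255],
  [31.4,-24.9,0,0,255],
  [31.4,-24.9,0,0,255],
  [31.4,-24.9,0,0,255],
  [31.4,-24.9,0,0,255],
  [31.4,-24.9,0,0,255],
  [31.4,-24.9,0,0,255],
  [31.4,-24.9,0,0,255],
  [31.4,-24.9,0,0,255],
  [31.4,-24.9,0,0,255],
  [31.4,-24.9,0,0,255],
])

```text
clock: 2.15
tool_pos: [0.7364, 0.1725, 0.2382]
tcp_rot: [180.0, 0.0, 17.1]
ft_force: [0.9, -1.2, 0.8]
gripper_width: 0.0005
```

step_arm([
  [0,0,0,-5.4,255],
  [0,0,0,0,255],
  [0,0,0,0,255],
])

```text
clock: 2.4
tool_pos: [0.7355, 0.1703, 0.2379]
tcp_rot: [180.0, 0.1, 22.3]
ft_force: [0.7, -0.9, 0.1]
gripper_width: 0.0003
```

```bash
python3 - <<'E'
from h import *
i,p,D=grab('wrist','wrist1'); st=robot.observe(); print(st['tool_pos'],st['tcp_rot'],st['joints'],st['gripper_width'])
E
```

```text
[0.73560376 0.16919065 0.23832359] [1.79936629e+02 7.01793187e-02 2.22370594e+01] [ -7.99018831  42.74774403 -15.40356589  68.12947665  11.09223877
  70.57530639 -90.93367249] 0.0004206301262924825
```

View pics/wrist1.png

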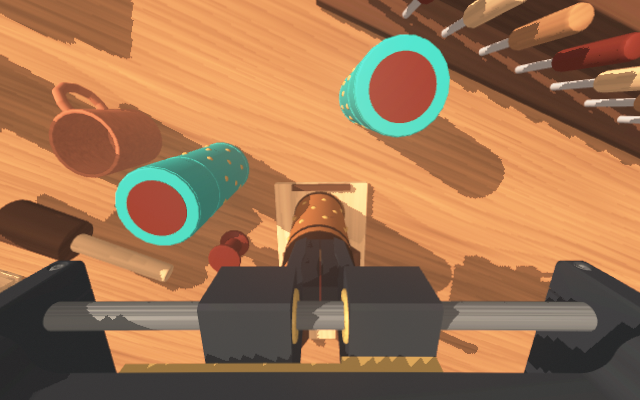

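```bash
python3 - <<'E'
from h import *
i,p,D=load('wrist1'); cv2.imwrite('pics/c3.png',cv2.resize(p[165:275,240:410][:,:,::-1],None,fx=4.5,fy=4.5,interpolation=cv2.INTER_CUBIC))
P=onz(i,[(276,184),(370,184)],.012); print(P); d=P[1]-P[0]; print(np.linalg.norm(d),np.degrees(np.arctan2(d[1],d[0])))
E
```

```text
[[0.69733388 0.21898282 0.012     ]
 [0.74646399 0.09898351 0.012     ]]
0.1296672726136768 -67.73483014957682
```

View pics/c3.png

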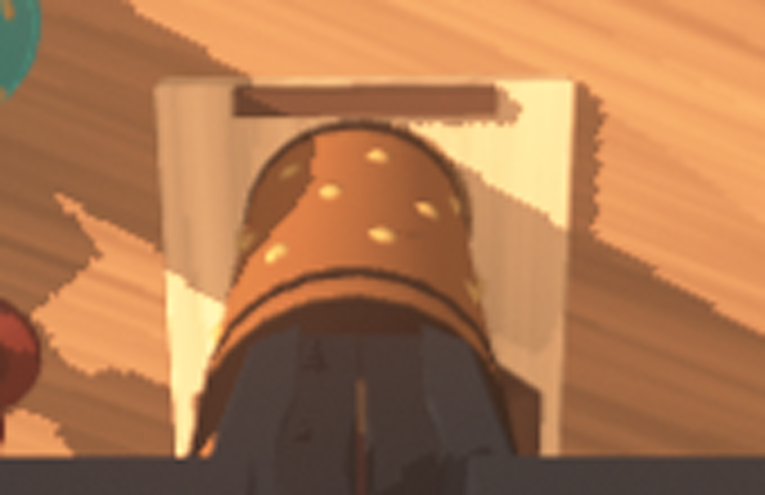

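step_arm([
  [0,0,22,0,255],
  [0,0,22,0,255],
  [0,0,22,0,255],
  [0,0,22,0,255],
  [-8,0,0,0,255],
  [-6,0,0,0,255],
  [-6,0,0,0,255],
  [-6,0,0,0,255],
])

```text
clock: 3.12
tool_pos: [0.7125, 0.16, 0.1525]
tcp_rot: [179.9, -0.2, 22.3]
ft_force: [1.4, 0.4, 0.5]
gripper_width: 0.0003
```

step_arm([
  [-6,0,0,0,255],
  [-6,0,0,0,255],
  [-6,0,0,0,255],
  [-6,0,0,0,255],
])

```text
clock: 3.45
tool_pos: [0.6891, 0.1517, 0.1511]
tcp_rot: [180.0, -0.0, 22.5]
ft_force: [0.5, 1.4, 0.5]
gripper_width: 0.0004
```

```bash
python3 - <<'E'
from h import *
i,p,D=grab('side','side1'); cv2.imwrite('pics/s1c.png',cv2.resize(p[150:320,230:430][:,:,::-1],None,fx=3.5,fy=3.5,interpolation=cv2.INTER_CUBIC))
E
```

```text
(no output)
```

View pics/s1c.png

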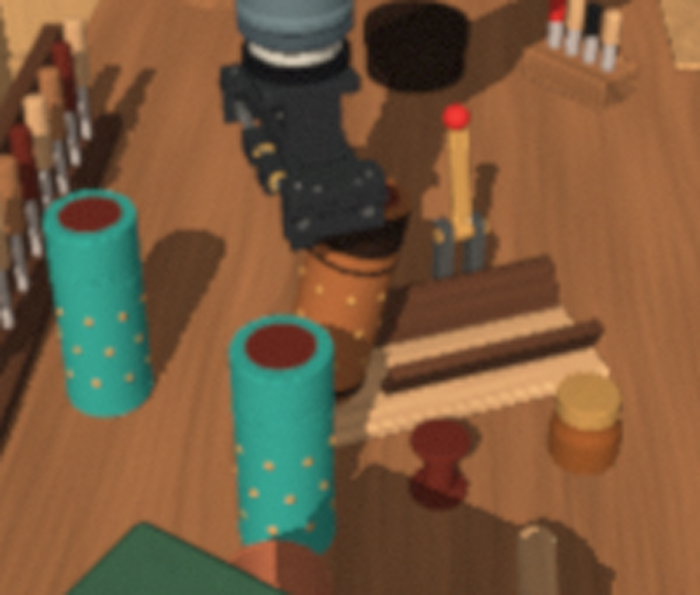

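The side crop shows the tube leaning along the trough, with its cap at crop (390,215), and the look-alikes unmoved. I'll keep pushing.

step_arm([
  [-6,0,0,0,255],
  [-6,0,0,0,255],
  [-6,0,0,0,255],
  [-6,0,0,0,255],
  [-5,0,0,0,255],
  [0,0,0,0,255],
  [0,0,0,0,255],
  [0,0,0,0,255],
  [0,0,0,0,255],
])

```text
clock: 4.25
tool_pos: [0.663, 0.141, 0.1507]
tcp_rot: [-180.0, -0.0, 22.5]
ft_force: [0.9, 0.2, -0.0]
gripper_width: 0.0002
```

```bash
python3 - <<'E'
from h import *
i,p,D=grab('side','side2'); cv2.imwrite('pics/s2c.png',cv2.resize(p[150:320,230:430][:,:,::-1],None,fx=3.5,fy=3.5,interpolation=cv2.INTER_CUBIC))
E
```

```text
(no output)
```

View pics/s2c.png

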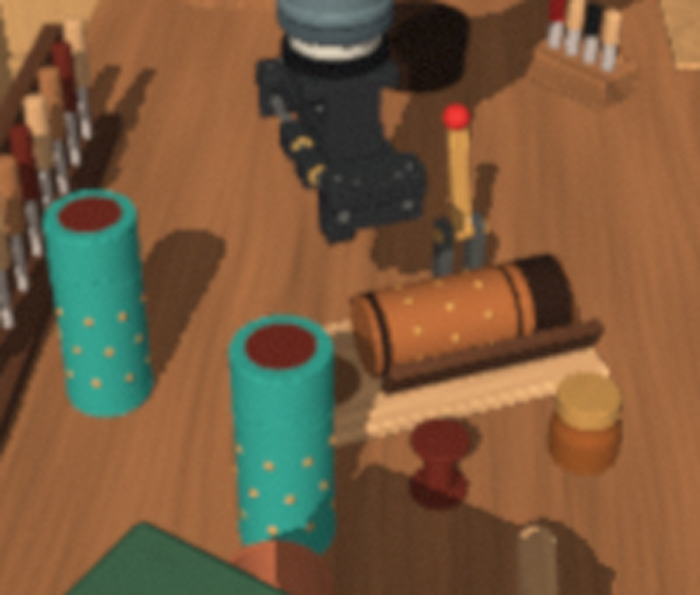

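The tube lies in the trough, cap end at crop (550,290) away from the stand; nothing else moved. Lift clear, go to the bar's outer side and measure.

step_arm([
  [0,0,-30,0,255],
  [0,0,-35,0,255],
  [0,0,-30,0,255],
  [-26,26,0,0,255],
  [-26,26,0,0,255],
  [-26,26,0,0,255],
  [-26,26,0,0,255],
  [-25,27,0,0,255],
  [0,0,0,0,255],
  [0,0,0,0,255],
])

```text
clock: 5.13
tool_pos: [0.5933, -0.0324, 0.2459]
tcp_rot: [179.9, 0.0, 22.2]
ft_force: [-0.3, 0.2, -0.9]
gripper_width: 0.0003
```

```bash
python3 - <<'E'
from h import *
for n in ['scene','wrist','side']: grab(n,n+'3')
i,p,D=load('scene3'); cv2.imwrite('pics/s3c.png',cv2.resize(p[150:270,290:430][:,:,::-1],None,fx=4.9,fy=4.9,interpolation=cv2.INTER_CUBIC))
print(robot.observe()['tool_pos'])
E
```

```text
[ 0.59410443 -0.02775425  0.24582566]
```

View pics/s3c.png

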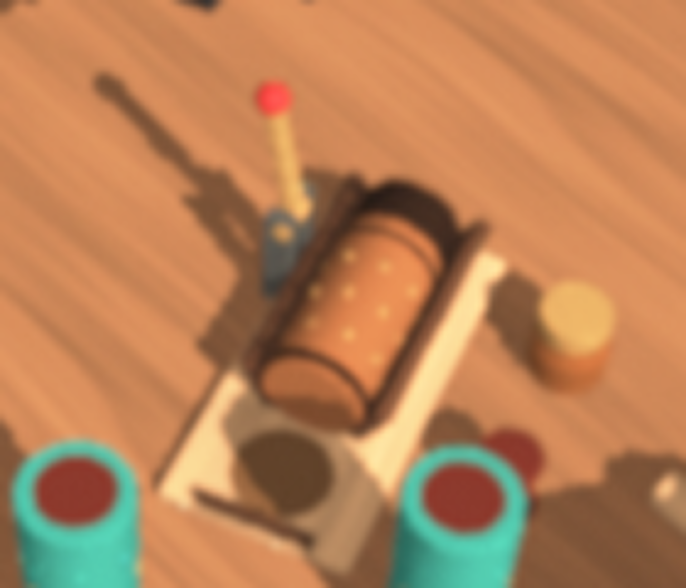

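View pics/wrist3.png

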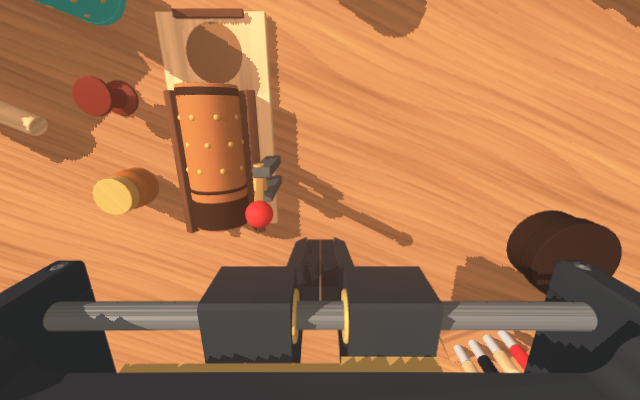

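```bash
python3 - <<'E'
from h import *
O=np.array([.5877,.1040]);ex=np.array([-.9252,-.3795]);ey=np.array([.3795,-.9252])
cr=lambda P:[(np.round(((q[:2]-O)@ex)*1000,1),np.round(((q[:2]-O)@ey)*1000,1)) for q in P]
i,p,D=load('wrist3')
print('base/cap top edge',cr(onz(i,[(208,86),(217,229)],.08)))
print('sides@46',cr(onz(i,[(176,100),(242,100),(190,200),(247,195)],.05)))
print('board back',cr(onz(i,[(155,11),(265,11)],.012)))
print('plank ends top',cr(onz(i,[(192,232),(165,92)],.051)))
m=(p[...,0]>200)&(p[...,1]<60)&(p[...,2]<60); m[:190]=0;m[240:]=0;m[:,:230]=0;m[:,290:]=0
v,u=np.nonzero(m);print(u.mean(),v.mean(),cr(onz(i,[(u.mean(),v.mean())],.182)), (u.max()-u.min()))
print('TCP',cr([robot.observe()['tool_pos']]))
j,q,_=load('scene3'); P=[[290+x/4.9,150+y/4.9] for x,y in((265,375),(365,432),(400,182))]
print('scene base edge pts z.046-ish',cr(onz(j,P[:2],.046)),'cap top',cr(onz(j,P[2:],.08)))
cv2.imwrite('pics/w3c.png',cv2.resize(p[0:250,130:330][:,:,::-1],None,fx=2.4,fy=2.4,interpolation=cv2.INTER_CUBIC))
E
```

```text
base/cap top edge [(np.float64(-59.2), np.float64(10.8)), (np.float64(102.5), np.float64(1.7))]
sides@46 [(np.float64(-46.3), np.float64(-39.1)), (np.float64(-46.5), np.float64(37.0)), (np.float64(75.1), np.float64(-40.5)), (np.float64(68.3), np.float64(33.4))]
board back [(np.float64(-145.1), np.float64(-66.0)), (np.float64(-145.7), np.float64(62.5))]
plank ends top [(np.float64(119.7), np.float64(-43.8)), (np.float64(-54.8), np.float64(-49.7))]
263.6666666666667 213.57575757575756 [(np.float64(43.6), np.float64(81.7))] 20
TCP [(np.float64(44.1), np.float64(124.3))]
scene base edge pts z.046-ish [(np.float64(-57.0), np.float64(27.2)), (np.float64(-68.5), np.float64(-47.4))] cap top [(np.float64(102.5), np.float64(5.0))]
```

View pics/w3c.png

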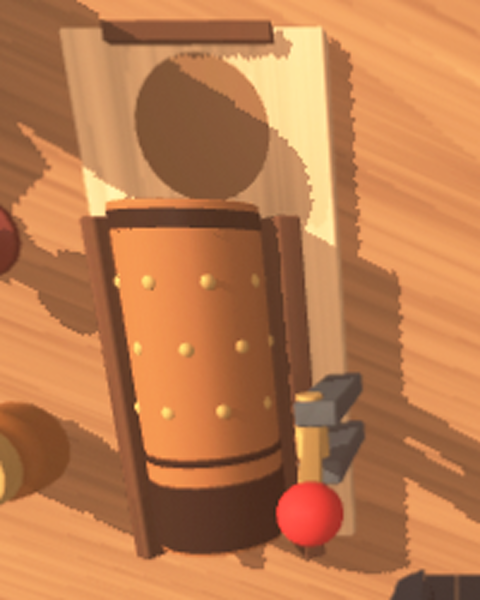

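step_arm([
  [0,0,30,0,255],
  [0,0,30,0,255],
  [0,0,26,0,255],
  [0,-9,0,0,255],
  [0,-9,0,0,255],
  [0,-9,0,0,255],
  [0,-9,0,0,255],
  [0,-9,0,0,255],
  [0,-9,0,0,255],
  [0,-9,0,0,255],
  [0,0,0,0,255],
])

```text
clock: 6.2
tool_pos: [0.5689, 0.0316, 0.1602]
tcp_rot: [-179.9, -0.0, 22.6]
ft_force: [-0.4, 0.9, -0.6]
gripper_width: 0.0006
```

```bash
python3 - <<'E'
from h import *
i,p,D=grab('side','side4'); cv2.imwrite('pics/s4c.png',cv2.resize(p[110:290,280:440][:,:,::-1],None,fx=3.3,fy=3.3,interpolation=cv2.INTER_CUBIC))
E
```

```text
(no output)
```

View pics/s4c.png

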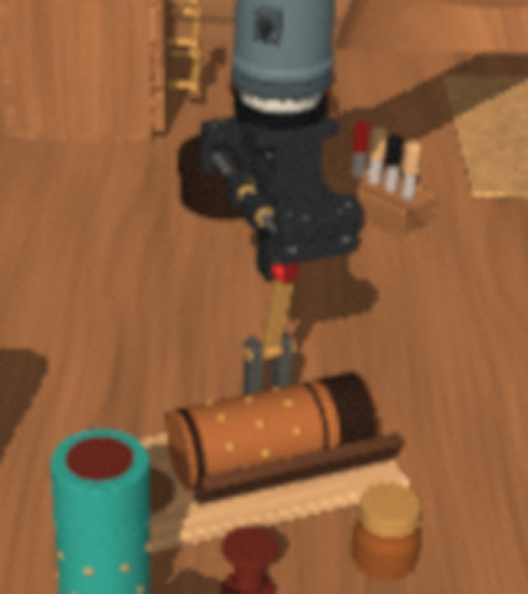

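The side crop shows the knob (285,270) in front of the fingers, with the bar following. Next comes the arc down.

step_arm([
  [0,-9,3,0,255],
  [0,-10,3.5,0,255],
  [0,-8.5,5.5,0,255],
  [0,-8.5,6,0,255],
  [0,-6.5,7.5,0,255],
  [0,-6.5,8,0,255],
  [0,0,0,0,255],
])

```text
clock: 6.83
tool_pos: [0.5489, 0.0758, 0.1242]
tcp_rot: [-179.9, 0.2, 22.6]
ft_force: [0.2, 0.4, -0.4]
gripper_width: 0.0005
```

```bash
python3 - <<'E'
from h import *
i,p,D=grab('side','side5'); cv2.imwrite('pics/s5c.png',cv2.resize(p[110:290,280:440][:,:,::-1],None,fx=3.3,fy=3.3,interpolation=cv2.INTER_CUBIC))
E
```

```text
(no output)
```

View pics/s5c.png

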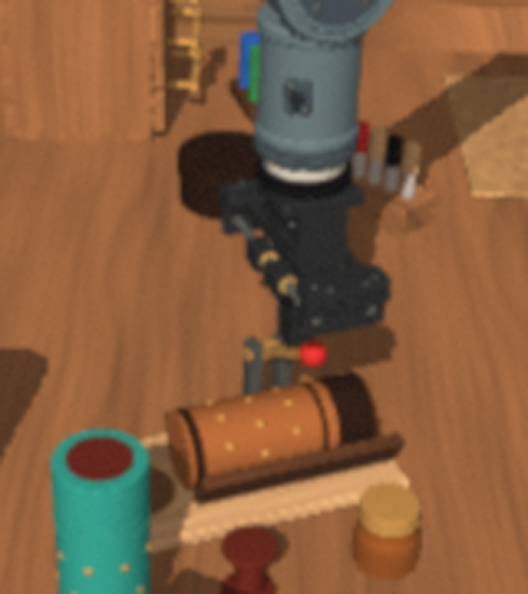

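The bar is about 30° above level, with the knob at crop (313,353). I'll go on down.

step_arm([
  [0,-4.5,9,0,255],
  [0,-4,9,0,255],
  [0,-2,7,0,255],
  [0,-1,6,0,255],
  [0,0,4,0,255],
  [0,0,0,0,255],
])

```text
clock: 7.38
tool_pos: [0.5456, 0.0845, 0.09]
tcp_rot: [-180.0, 0.1, 22.5]
ft_force: [0.2, -0.6, -0.3]
gripper_width: 0.0007
```

```bash
python3 - <<'E'
from h import *
i,p,D=grab('side','side6'); cv2.imwrite('pics/s6c.png',cv2.resize(p[110:290,280:440][:,:,::-1],None,fx=3.3,fy=3.3,interpolation=cv2.INTER_CUBIC))
i,p,D=grab('wrist','wrist6'); print(robot.observe()['ft_force'],robot.observe()['tool_pos'])
E
```

```text
[ 0.92012348 -0.39716441  0.23985431] [0.54624072 0.08429752 0.09094475]
```

View pics/s6c.png

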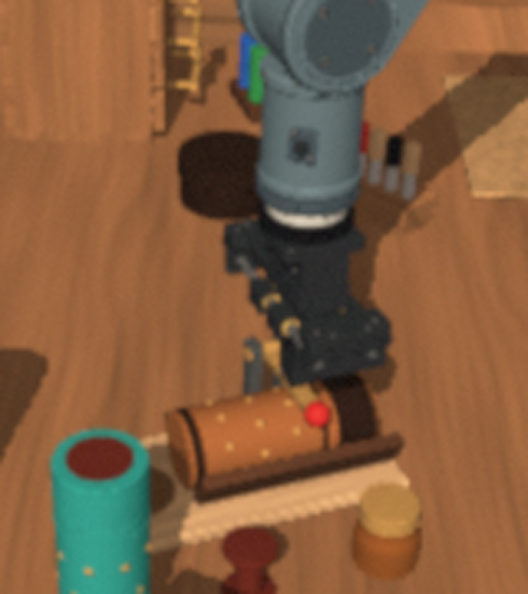

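View pics/wrist6.png

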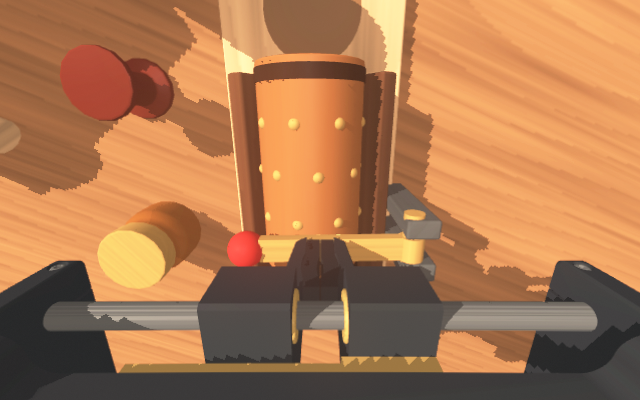

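The bar lies across the tube, knob at wrist (245,248), close to down. I'll press in small steps while watching the force.

step_arm([
  [0,0,1.5,0,255],
  [0,0,0,0,255],
  [0,0,0,0,255],
])

```text
clock: 7.73
tool_pos: [0.5465, 0.0845, 0.0898]
tcp_rot: [180.0, -0.0, 22.5]
ft_force: [-0.0, 0.0, -0.2]
gripper_width: 0.0004
```

step_arm([
  [0,0,1.5,0,255],
  [0,0,0,0,255],
  [0,0,0,0,255],
])

```text
clock: 7.98
tool_pos: [0.5467, 0.0846, 0.0884]
tcp_rot: [180.0, -0.0, 22.5]
ft_force: [-1.0, -0.3, 2.9]
gripper_width: 0.0008
```

step_arm([
  [0,0,1,0,255],
  [0,0,0,0,255],
  [0,0,0,0,255],
])

```text
clock: 8.23
tool_pos: [0.5467, 0.0846, 0.0883]
tcp_rot: [180.0, -0.0, 22.5]
ft_force: [-3.1, -1.6, 12.1]
gripper_width: 0.0005
```

step_arm([
  [0,0,1,0,255],
  [0,0,0,0,255],
  [0,0,0,0,255],
])

```text
clock: 8.48
tool_pos: [0.5467, 0.0846, 0.0882]
tcp_rot: [180.0, -0.0, 22.5]
ft_force: [-6.5, -1.8, 22.3]
gripper_width: 0.0007
```

Firm stop at z = 88.3 mm, where a level bar on the tube should be (84 + 4). I'll lift straight off and back away.

step_arm([
  [0,0,-3,0,255],
  [0,0,-10,0,255],
  [0,0,-30,0,255],
  [0,0,-35,0,255],
  [0,0,-35,0,255],
  [0,0,-35,0,255],
  [0,30,0,0,255],
  [0,35,0,0,255],
  [0,35,0,0,255],
  [0,35,0,0,255],
  [0,0,0,0,255],
  [0,0,0,0,255],
])

```text
clock: 9.48
tool_pos: [0.5982, -0.0426, 0.2342]
tcp_rot: [180.0, 0.0, 22.2]
ft_force: [-0.3, 1.4, -0.4]
gripper_width: 0.0007
```

```bash
python3 - <<'E'
from h import *
O=np.array([.5877,.1040]);ex=np.array([-.9252,-.3795]);ey=np.array([.3795,-.9252])
R=[]
for n in ['scene','side','wrist']:
    i,p,D=grab(n,n+'7'); c=p.astype(int); m=(c[...,0]>170)&(c[...,1]<80)&(c[...,2]<80)
    if n!='wrist':
        b=np.zeros_like(m); b[(180 if n=='scene' else 220):245,340:400]=1
        if n=='side': b[:]=0; b[220:250,355:395]=1
        m&=b; v,u=np.nonzero(m); print(n,u.mean(),v.mean(),len(u),u.std(),v.std()); R.append(ray(i,[(u.mean(),v.mean())]))
(o1,d1),(o2,d2)=R; s=np.linalg.lstsq(np.c_[d1[0],-d2[0]],o2-o1,rcond=None)[0]
A=o1+s[0]*d1[0];B=o2+s[1]*d2[0];M=(A+B)/2; q=M[:2]-O; print('knob cradle',q@ex,q@ey,M[2],'gap',np.linalg.norm(A-B))
_,p,_=load('scene7');a=cv2.resize(p[150:340,270:450][:,:,::-1],None,fx=3,fy=3,interpolation=cv2.INTER_CUBIC);cv2.imwrite('pics/f1.png',a)
print(robot.observe()['tool_pos'],robot.observe()['ft_force'])
E
```

```text
scene 379.12 203.04 25 1.750885490259143 2.009577069932875
side 375.5744680851064 235.51063829787233 47 1.9101596329756119 1.9772357711470547
knob cradle 0.04579334987616435 -0.04401723075048685 0.08556321839123027 gap 0.003719113401731312
[ 0.59756195 -0.03827786  0.23426324] [ 0.3775098  -0.02255238  0.02855777]
```

View pics/f1.png

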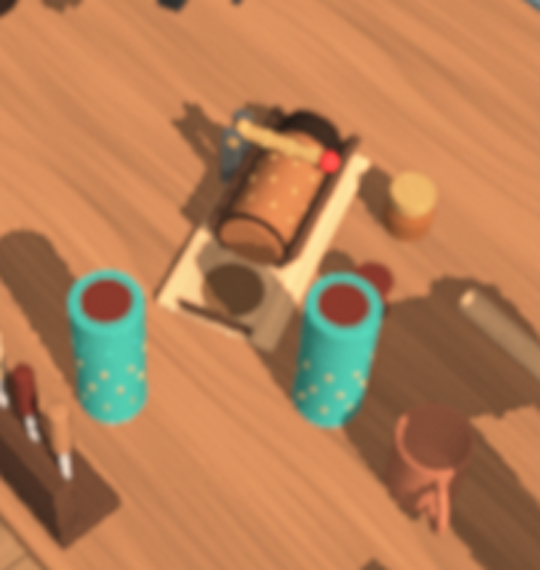

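View pics/wrist7.png

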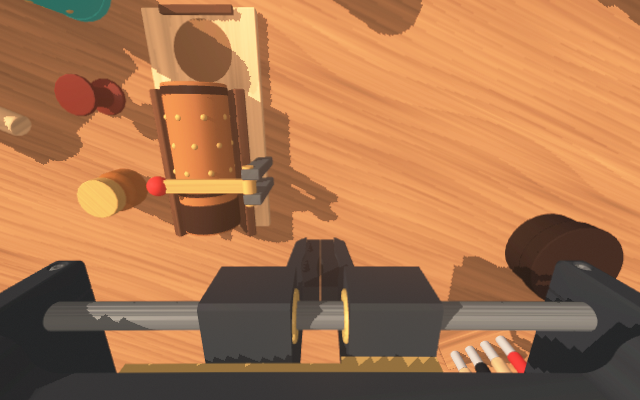

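View pics/side7.png

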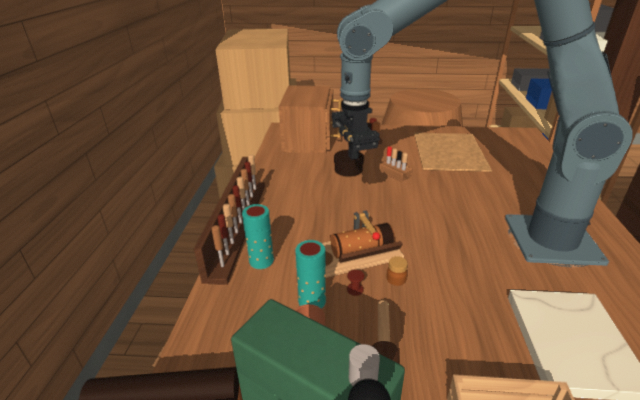

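The tube lies in the trough and the bar lies across it, with the knob at scene (379,203) and its height triangulated at 85.6 mm against 84 mm for level. The neighbours are unmoved and the arm is clear.

```bash
python3 -c "
from rig import job_done
print(job_done())"
```

```text
the job is handed in; nothing more can be done
None
```

The tube is lying in the cradle's trough with its dark cap away from the stand, and the brass bar lies level across it. I only pushed, with the fingers shut, and handed the job in at about 9.6 s of the 54 s.

- **Tube:** I pushed it near the top along the trough until it passed its balance point and fell in by itself. Before the bar was pushed it measured about x = -64 to 103 mm in the cradle. Its middle is about 13 mm short of the trough centre, and its base end sticks out about 7 mm past the planks. That is where it fell, and I left it there. In the last pictures it still lies straight between the planks.
- **Bar:** I swept it over from the outer side and pressed it down. It came to a firm stop at a fingertip height of 88.3 mm, where a level bar should be, with about 22 N on the wrist. After I backed off, the knob measured x = 46, y = -44, z = 86 mm, against 45, -40, 84 for level. The two camera rays missed each other by 3.7 mm, so this fits within the error.
- **Surroundings:** The look-alikes, tools and pots near the cradle look unmoved in the last pictures; I checked that by eye only. The arm was clear, with about zero force on it.

No check failed. My first automatic measurement of the tube's top was wrong because the colour mask caught one pixel, so I re-measured it from enlarged pictures before moving.

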